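# Wind the curing timer and set the lamp

### The arm

A 6-joint arm with a two-finger parallel gripper is mounted at the origin on the work surface. World frame = base frame: x ahead of the robot, y to its left, z up, the work surface at z = 0. Lengths are in m, angles in rad, forces in N, time in s.
With the tool pointing down it reaches from about 0.375 to 0.9 m from the base axis. Payload 3.1 kg.
Tool frame: the origin (TCP) lies at the very end of the fingers, on their centre line; the grasp point (between the pads) lies 19 mm behind it; z points along the fingers, y is the line along which they close (so a half turn about z gives the same grasp; the last joint's range is limited). The gripper opens to 85 mm and grips with 20 to 120 N. Pads are 22 mm wide; open, the fingers measure 114 mm over their backs; the gripper's body (76 mm by 85 mm) begins 54 mm behind the grasp point. The pads swing forward as they close: fully open they stand 13 mm farther back than shut.
Start: joints at [0.983, 0.527, 1.433, -0, 1.181, -0.178], TCP at [0.249, 0.573, 0.21] pointing down, gripper open.
Joint ranges: [-3.08, 3.08], [-0.75, 2.2], [0.22, 2.44], [-1.43, 4.57], [0, 2.65], [-2.85, 2.85]. Speed limits (rad/s): [2.79, 2.79, 3.14, 3.14, 3.14, 3.14].

### API

Orientations are given as a unit quaternion [x, y, z, w].
In Python, from station import manip, vision gives the robot as it stands.
- The arm moves only by the tool drive_tool, never from a script. Its argument "deltas" is a list that holds one entry, the list of rows, each a list of 4 numbers: the shift along the tool's x, y, z in mm, then the turn about the tool's z in rad. A call has 1 to 5 rows; each row is the pose to reach, as a shift and turn from the pose commanded when the call began, along the tool's axes at that moment; what a row does not reach only later rows make up. A row lasts 1/12 s, in which the tool goes at most 41.7 mm and 7.16 degrees, less where a joint would pass 70% of its speed; a pose out of reach is approached as far as the arm can. A call with a gripper value outside its range is refused whole. "jaw" is the finger opening in mm, from 0 to 85.4, set as the call begins (left out, the last holds). The fingers move at their own pace and stop on an object; "force" is the grip in N (left out, the last holds). Time passes only in rows, so rows that repeat a pose let the fingers close. It gives the time, the measured TCP pose, the force, the opening and the grip force at its end, in the units of the state.
- manip.sense(): the state, without advancing time (a new reading comes with each control period).
- vision.snapshot(name): name is "scene" or "top" or "wrist"; returns the picture (384x512x3 uint8, red, green, blue); there is no depth.
- vision.camera_model(name): a dict with "camera_matrix" (3x3 intrinsics, pixels), "rvec" (rotation vector, rad) and "tvec" (3), from world to camera coordinates, as OpenCV has them. Camera axes: x right, y down, z forward; pixel columns grow to the right and rows downward; lengths in m; the calibration is good to about 2 mm. A picture is of the moment at which its call begins: read the wrist's pose just before it. camera_model takes no time and is no camera call; for the wrist camera it gives the pose at the moment of the call.
- manip.sign_off(): hands the job in; it is judged then, once.
The state is a dict: "t": time; "q": joint angles; "qd": joint speeds; "tau": joint torques, N m; "tcp_pos": TCP position; "tool_rot": TCP orientation; "force": force on the tool from outside, world axes, zero at the start; "ft_torque": the same for the moment, N m; "finger_gap": opening from 0.0 (shut) to 1.0 (fully open); "gripper_force": force on a finger pad.
Only numpy, scipy, OpenCV 4.12 (cv2) and the standard library are available. Lean on these libraries where they do the work, as an engineer would, in place of code of your own. Each camera call takes 0.05 s, during which the arm holds its last target. There are 200 camera calls.

### The job

Wind the curing station's timer by its winged key, clockwise in a few partial turns, until the red pointer stands in the green field of the dial. Only then push the orange lamp slider along its track until it is level with the blue marker. Leave the key and slider there, and do not move the moulds, castings and tools lying about.

Things in the scene. Friction and masses are not known exactly. Their poses are not given: they have to be found in the camera images.
- console: fixed grey curing station. Flat deck 210 (x) by 350 mm (y), top 55 mm above the table; origin on the table under the deck's centre; x points away across the deck to the bay, y left, z up. Key's upright axis at x 0, y +80 mm; slider's track along x at y -100 mm. Open bay at x 107 to 297 mm, walls 35 mm high; lamp bar over it at x 285 mm, 150 to 170 mm above the table
- key (a joint): winding angle of the timer's key, rad: 0 = red pointer at the broad zero tick (console's -x); grows clockwise seen from above; stops at 0 and 5.6. A spring resists more the further it is wound (up to about 0.25 N m in all); the key stays where it is left
- key_grip (a point): on the key's upright axis, 41 mm above the deck, x to the red wing. The key is 116 mm long: two upright discs (one red, one brass), 44 mm across, 12 mm thick, centred 36 mm either side of the axis, 19 to 63 mm above the deck, joined by a 12 mm thick web (29 to 53 mm above the deck) on a 20 mm wide stem
- key_pointer (a point): tip of the key's flat red pointer, which lies under the red wing, 66 mm from the axis and 6 mm above the deck
- green_mark (a point): middle of the green field on the white dial (a flat arc, about 0.45 rad or 30 mm wide), 66 mm from the key's axis: where the pointer should end. It can be anywhere from 3.7 to 4.9 rad clockwise of the zero tick
- dimmer (a joint): position of the lamp slider, m: 0 = near end (dim), 0.12 = far end; grows along the console's +x. Friction about 1.5 N; it stays where it is left
- dimmer_top (a point): middle of the top of the orange slider grip, 54.5 mm above the deck. The grip is 20 mm along the track, 28 mm across it and 40 mm high, standing on an aluminium track 40 mm wide, 170 mm long and 14 mm high
- marker: flat blue T-shaped marker, 20 mm across the track and 5 mm along it, on the white scale left of the track: the grip's middle should stop level with it. Origin 1 mm above the deck, 33 mm to the left (console's y) of the track's centre line; x along the track, away from the robot
- mould: round-cornered seven-sided plaster mould, 144 mm across, 34 mm high, lying in the bay behind the deck; origin under its centre. Not to be moved
- disc_small: cream cast disc, 68 mm across, 18 mm high, lying in the bay; origin under its centre. Not to be moved
- disc_bar: cream cast disc 94 mm across with a raised 120 mm bar on top, 18 mm high, on the table; origin under its centre. Not to be moved
- disc_cross: cream cast disc 90 mm across with a raised 110 mm bar on top, 18 mm high, on the table; origin under its centre. Not to be moved
- arrow: cream cast arrow, 120 mm long, 66 mm wide, 12 mm thick, on the table; origin under its middle, x towards its tip. Not to be moved
- zigzag: cream cast zigzag strip, about 125 mm long, 28 mm wide, 12 mm thick, lying loose on the deck between the dial and the slider, along the track; origin under its centre. Not to be moved
- level: orange spirit level, 200 x 22 mm, 45 mm high, standing on the table; origin under its centre. Not to be moved
- knife: red craft knife, 160 x 26 mm, 16 mm high, on the table; origin under its middle. Not to be moved

How it is judged:
By the outcome, as a careful person would: the job done as asked, in the order asked, and still so for the second after the job is handed in, with the robot touching nothing.
It also fails if it takes over 67 s, if anything falls off the work surface, if the arm or the gripper's body presses on something with over 40 N, if the wrist force passes 120 N, or if a joint passes its speed limit or range.

## Working session

There is one attempt and no reset: what is moved stays moved. The work goes in short steps, Python scripts to look and compute and a tool call to move; the robot and the scene stay as the last step left them, time stands still between calls to the robot, and variables do not carry over. Pictures are saved under pics/ and viewed, at most 10 in all, crops included, and the job is handed in when it is done.

Besides the shell and the picture viewer there is one more tool, called after ">>>" in YAML: its name, and indented under it one key for each argument. drive_tool: Moves the arm, as the interface text tells. Its arguments: {"type":"object","properties":{"deltas":{"type":"array"},"jaw":{"type":"number"},"force":{"type":"number"}},"required":["deltas"]}

```bash
mkdir -p pics
python3 - <<'E'
from station import manip, vision
import cv2
for n in("scene","top"):
    im=vision.snapshot(n); cv2.imwrite(f"pics/{n}0.png",cv2.resize(im[...,::-1],(800,600),interpolation=cv2.INTER_CUBIC))
    cv2.imwrite(f"/tmp/{n}.png",im[...,::-1])
s=manip.sense(); print(s)
E
```

```text
{'t': 0.1, 'q': array([ 9.82507105e-01,  5.28385939e-01,  1.43377053e+00, -1.43555541e-05,
        1.18140235e+00, -1.78490217e-01]), 'qd': array([ 0.0004885 , -0.00123761, -0.00562171, -0.00015582, -0.00099408,
       -0.00125184]), 'tau': array([ 2.75464481e-04, -4.43301880e+01, -1.78585088e+01, -2.03041141e-04,
        3.85132604e-03,  2.44775106e-05]), 'tcp_pos': array([0.2486012 , 0.57268482, 0.20902485]), 'tool_rot': array([ 2.03465993e-01,  9.79081520e-01, -9.14194482e-04, -3.61581645e-04]), 'force': array([ 0.00040248,  0.05876396, -0.1485426 ]), 'ft_torque': array([ 0.00500676, -0.01129254, -0.01818739]), 'gripper_force': 0.0, 'finger_gap': 1.0016160957240317}
```

View pics/top0.png

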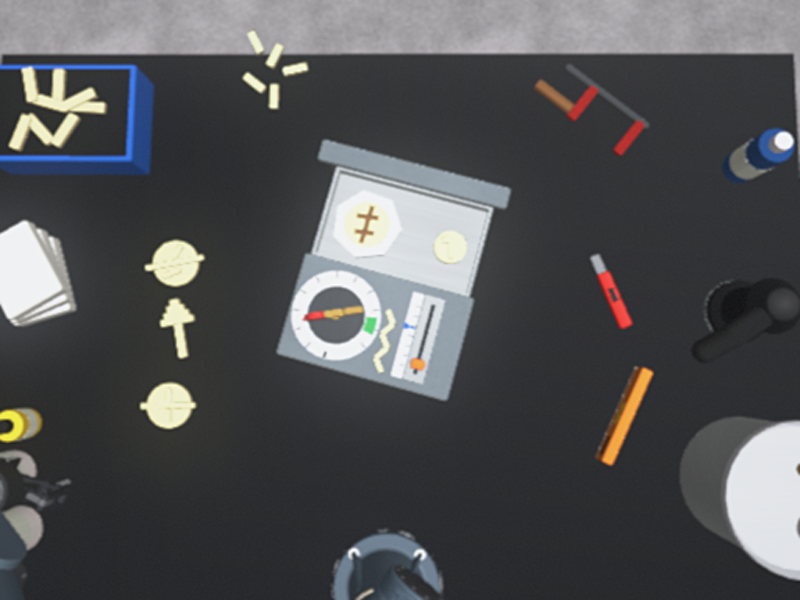

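View pics/scene0.png

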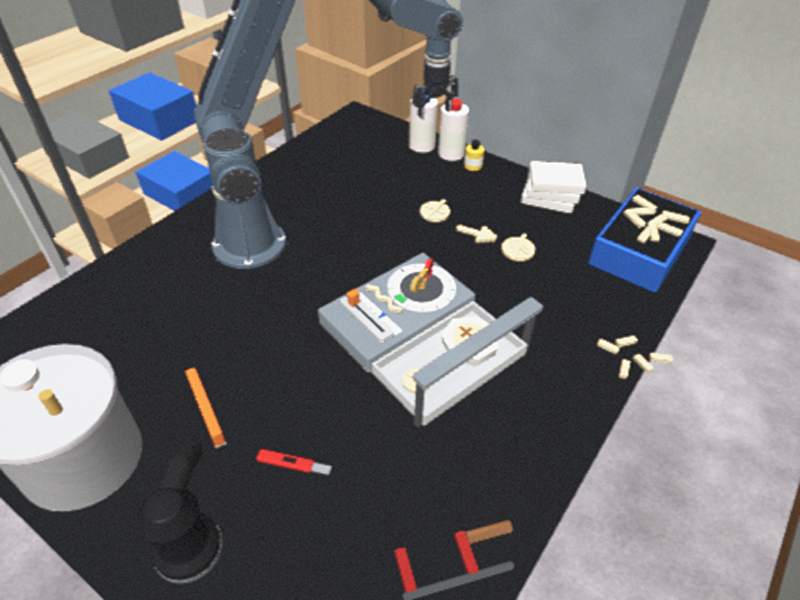

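Run:
```python
import cv2
im=cv2.imread("/tmp/top.png")[155:260,170:310]
cv2.imwrite("pics/crop1.png",cv2.resize(im,None,fx=5.7,fy=5.7,interpolation=cv2.INTER_CUBIC))
```

```text
(no output)
```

View pics/crop1.png

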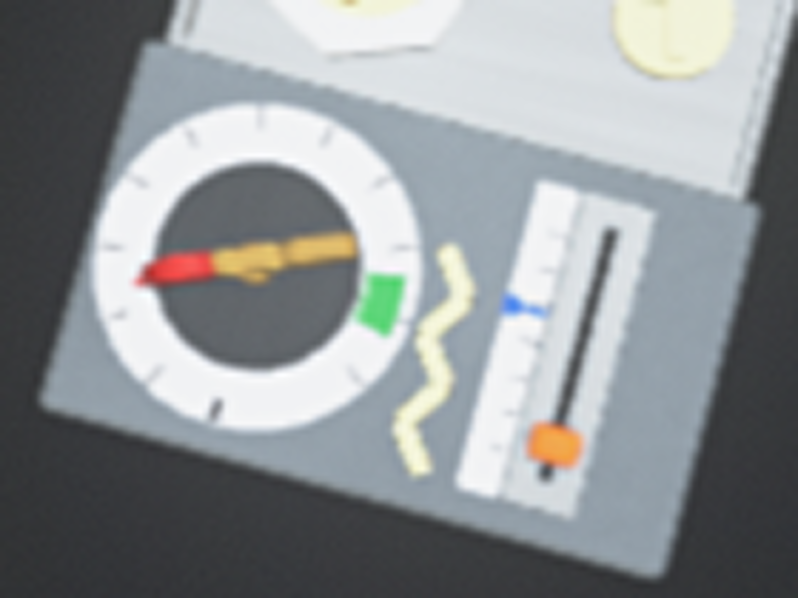

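```bash
cat > h.py <<'E'
import numpy as np, cv2
from station import manip, vision
def ray(name,px,z,m=None):
    m=m or vision.camera_model(name); K=np.array(m["camera_matrix"]); R=cv2.Rodrigues(np.array(m["rvec"],float))[0]; t=np.array(m["tvec"]).ravel()
    c=-R.T@t; d=R.T@np.linalg.inv(K)@np.array([px[0],px[1],1.]); return c+d*(z-c[2])/d[2]
E
python3 - <<'E'
from h import *
f=lambda u,v,z: ray("top",((u+.5)/5.7-.5+170,(v+.5)/5.7-.5+155),z)[:2]
C=np.array([f(148,40,.055),f(760,208,.055),f(660,578,.055),f(40,405,.055)])
L=np.array([[.105,.175],[.105,-.175],[-.105,-.175],[-.105,.175]])
o=C.mean(0); Lc=L; D=C-o
yaw=np.arctan2((L[:,0]*D[:,1]-L[:,1]*D[:,0]).sum(),(L*D).sum())
R=np.array([[np.cos(yaw),-np.sin(yaw)],[np.sin(yaw),np.cos(yaw)]])
print("o",o,"yaw",yaw,"res",(D-L@R.T)*1e3)
loc=lambda p:(p-o)@R
ax=o+R@[0,.08]; print("axis",ax)
for n,u,v,z in [("dial",258,267,.056),("zero",216,410,.056),("green",382,304,.056),("tip",138,283,.061),("marker",520,306,.056),("slider",555,445,.1095)]:
    w=f(u,v,z);l=loc(w);d=l-[0,.08]
    print(n,w.round(4),l.round(4),"r",np.hypot(*d).round(4),"cw from -x",((np.arctan2(d[1],-d[0]))%(2*np.pi)).round(3))
s=manip.sense();print(s["tcp_pos"],s["tool_rot"])
import cv2
from scipy.spatial.transform import Rotation as Ro
print(Ro.from_quat(s["tool_rot"]).as_matrix().round(3))
E
```

```text
o [0.51318575 0.02657943] yaw -0.2615349192019008 res [[-2.15442064 -1.6751925 ]
 [-1.46027946  2.2041211 ]
 [ 2.70801443  1.47424734]
 [ 0.90668567 -2.00317595]]
axis [0.53387084 0.10385897]
dial [0.5336 0.104 ] [-0.0003  0.0801] r 0.0004 cw from -x 0.178
zero [0.4561 0.1253] [-0.0806  0.0806] r 0.0806 cw from -x 0.007
green [0.5141 0.0365] [-0.0017  0.0098] r 0.0702 cw from -x 4.737
tip [0.524  0.1682] [-0.0262  0.1396] r 0.0651 cw from -x 1.157
marker [ 0.5137 -0.0381] [ 0.0172 -0.0623] r 0.1433 cw from -x 4.592
slider [ 0.4393 -0.0566] [-0.0499 -0.0995] r 0.1863 cw from -x 4.983
[0.2486012  0.57268482 0.20902485] [ 2.03465993e-01  9.79081520e-01 -9.14194482e-04 -3.61581645e-04]
[[-0.917  0.398 -0.001]
 [ 0.398  0.917 -0.002]
 [ 0.    -0.002 -1.   ]]
```

>>> drive_tool:
  deltas:
    - [[-30, -21, 0, 0], [-60, -42, 0, 0], [-90, -63, 0, 0], [-120, -84, 0, 0], [-149, -105, 0, 0]]
  jaw: 45
  force: 60

```text
t: 0.52
tcp_pos: [0.3441, 0.4159, 0.2095]
tool_rot: [0.203, 0.979, -0.0, -0.0]
force: [0.4, 0.2, 0.3]
finger_gap: 0.522
gripper_force: 0.0
```

>>> drive_tool:
  deltas:
    - [[-30, -21, 0, 0], [-60, -42, 0, 0], [-90, -63, 0, 0], [-120, -84, 0, 0], [-149, -105, 0, 0]]

```text
t: 0.93
tcp_pos: [0.4391, 0.2602, 0.2097]
tool_rot: [0.203, 0.979, -0.0, -0.0]
force: [1.3, 0.5, 0.1]
finger_gap: 0.526
gripper_force: 0.0
```

>>> drive_tool:
  deltas:
    - [[-30, -21, 0, 0], [-60, -42, 0, 0], [-90, -63, 0, 0], [-120, -84, 0, 0], [-150, -106, 0, 0]]

```text
t: 1.35
tcp_pos: [0.5344, 0.1033, 0.2096]
tool_rot: [0.204, 0.979, 0.0, -0.0]
force: [1.1, 0.7, 0.3]
finger_gap: 0.528
gripper_force: 0.0
```

>>> drive_tool:
  deltas:
    - [[0, 0, 0, 0.12], [0, 0, 0, 0.24], [0, 0, 0, 0.36], [0, 0, 0, 0.48], [0, 0, 0, 0.6]]

```text
t: 1.77
tcp_pos: [0.5336, 0.1046, 0.2094]
tool_rot: [0.487, 0.874, -0.0, -0.001]
force: [0.4, -0.6, 0.0]
finger_gap: 0.526
gripper_force: 0.0
```

>>> drive_tool:
  deltas:
    - [[0, 0, 0, 0.12], [0, 0, 0, 0.24], [0, 0, 0, 0.36], [0, 0, 0, 0.41], [0, 0, 0, 0.41]]

```text
t: 2.18
tcp_pos: [0.5336, 0.1049, 0.2095]
tool_rot: [0.652, 0.758, -0.0, -0.0]
force: [-0.2, -0.2, 0.5]
finger_gap: 0.531
gripper_force: 0.0
```

Run:
```python
from h import *
from scipy.spatial.transform import Rotation as Ro
s=manip.sense();print(s["t"],s["tcp_pos"],s["q"],s["finger_gap"]);M=Ro.from_quat(s["tool_rot"]).as_matrix();print(M.round(3))
d=np.array([.5337,.1039,.086])-s["tcp_pos"];print("tool delta mm",M.T@d*1e3)
m=vision.camera_model("wrist");im=vision.snapshot("wrist");cv2.imwrite("pics/w1.png",cv2.resize(im[...,::-1],(800,600)))
K=m["camera_matrix"]
for p in([.5337,.1039,.118],[.5337-.0054,.1039+.0356,.118],[.5337+.0054,.1039-.0356,.118]):
    print((cv2.projectPoints(np.array([p]),np.array(m["rvec"],float),np.array(m["tvec"],float),np.array(K),None)[0].ravel()*800/512).round())
```

```text
2.1833 [0.53358654 0.1049119  0.20952149] [-1.14231343e-02  4.19342508e-01  1.63671724e+00  5.39039565e-07
  1.08652273e+00 -1.61686537e-01] 0.5314594395456195
[[-0.15   0.989 -0.001]
 [ 0.989  0.15   0.   ]
 [ 0.    -0.001 -1.   ]]
tool delta mm [-1.03722202e+00  8.13658094e-02  1.23521308e+02]
[394. 296.]
[395. 234.]
[394. 353.]
```

View pics/w1.png

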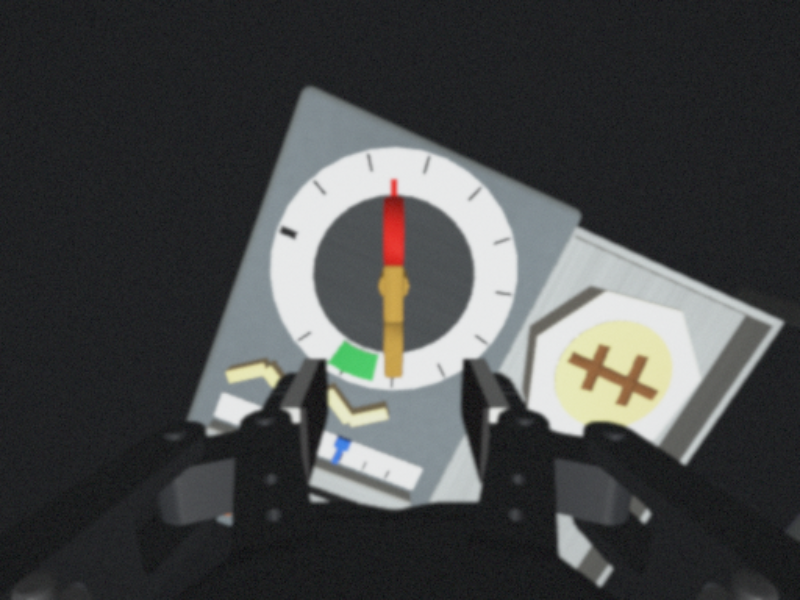

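>>> drive_tool:
  deltas:
    - [[-1, 0, 35, 0], [-1, 0, 70, 0], [-1, 0, 95, 0], [-1, 0, 110, 0], [-1, 0, 124, 0]]

```text
t: 2.65
tcp_pos: [0.5331, 0.1039, 0.084]
tool_rot: [0.651, 0.759, -0.001, -0.001]
force: [0.3, -0.0, 0.9]
finger_gap: 0.532
gripper_force: 0.0
```

>>> drive_tool:
  deltas:
    - [[0, 0, 0, 0], [0, 0, 0, 0], [0, 0, 0, 0], [0, 0, 0, 0], [0, 0, 0, 0]]
  jaw: 5
  force: 60

```text
t: 3.07
tcp_pos: [0.5354, 0.104, 0.0872]
tool_rot: [0.652, 0.759, 0.001, 0.001]
force: [-0.6, 0.7, 0.5]
finger_gap: 0.06
gripper_force: 0.0
```

Run:
```python
from h import *
s=manip.sense();print(s["tcp_pos"],s["finger_gap"],s["gripper_force"],s["force"])
im=np.hstack([cv2.resize(vision.snapshot("wrist"),(400,300)),cv2.resize(vision.snapshot("scene")[150:230,215:325],(400,300),interpolation=cv2.INTER_CUBIC)])
cv2.imwrite("pics/w2.png",im[...,::-1])
```

```text
[0.5353738  0.10399703 0.08724614] 0.05950559702150751 0.0 [-0.59673434  0.65649496  0.4974856 ]
```

View pics/w2.png

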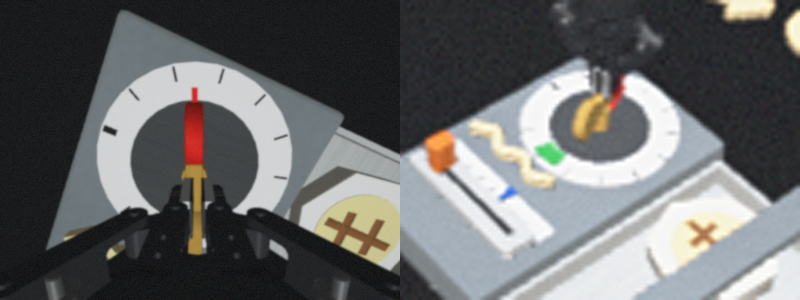

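>>> drive_tool:
  deltas:
    - [[0, 0, 0, 0], [0, 0, 0, 0], [0, 0, 0, 0], [0, 0, 0, 0]]
  jaw: 0
  force: 60

```text
t: 3.5
tcp_pos: [0.5349, 0.104, 0.0867]
tool_rot: [0.652, 0.758, 0.001, 0.001]
force: [-1.2, 0.3, 5.5]
finger_gap: -0.003
gripper_force: 2.9
```

Run:
```python
from h import *
s=manip.sense();print(s)
im=vision.snapshot("wrist")
cv2.imwrite("pics/w3.png",cv2.resize(im[200:384,150:350],(800,600),interpolation=cv2.INTER_CUBIC)[...,::-1])
```

```text
{'t': 3.5, 'q': array([-1.31936787e-02,  5.99397882e-01,  1.74313707e+00,  3.53968106e-05,
        7.97306256e-01, -1.64292558e-01]), 'qd': array([-0.00058094, -0.00029446, -0.00022569, -0.00123362, -0.00027225,
       -0.00080103]), 'tau': array([-4.84425388e-02, -3.78576279e+01, -1.03877467e+01,  2.41283233e-04,
       -1.41612673e-01,  8.97954897e-05]), 'tcp_pos': array([0.53485256, 0.10396064, 0.08665759]), 'tool_rot': array([6.51728161e-01, 7.58452132e-01, 5.71634452e-04, 6.63542555e-04]), 'force': array([-1.18172031,  0.28747289,  5.47638739]), 'ft_torque': array([-0.03754346,  0.07863482, -0.00772049]), 'gripper_force': 2.858471354102221, 'finger_gap': -0.003169022147754284}
```

View pics/w3.png

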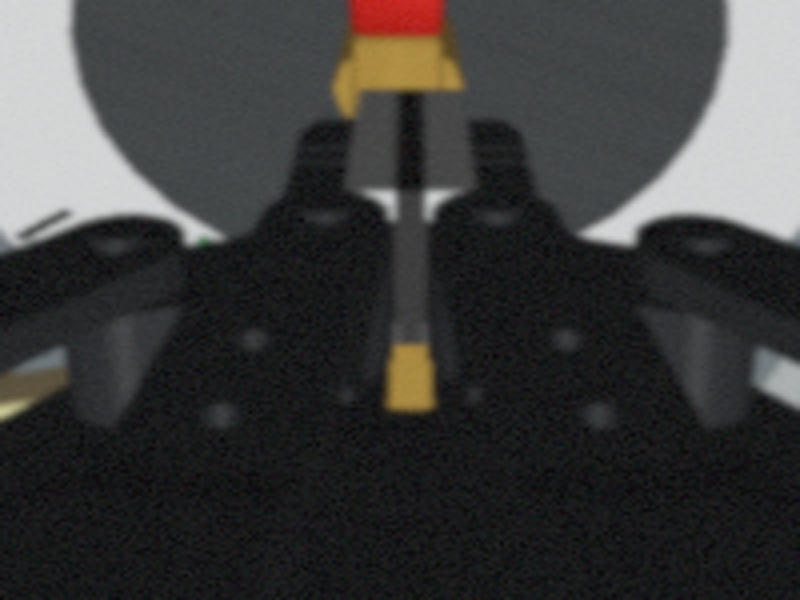

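Run:
```python
from h import *
m=vision.camera_model("scene")
P=lambda p,m:cv2.projectPoints(np.array([p],float),np.array(m["rvec"],float),np.array(m["tvec"],float),np.array(m["camera_matrix"]),None)[0].ravel()
a=np.array([.5337,.1039]);u=np.array([-.15,.989])
im=cv2.resize(vision.snapshot("scene")[160:215,245:315],(764,600),interpolation=cv2.INTER_CUBIC)
for n,r,z in[("axis web bot",0,.084),("web top",0,.108),("tip",0,.0867),("disc top",0.036,.118),("brass top",-.036,.118),("brass bot",-.036,.074),("axis deck",0,.055)]:
    q=P([*(a+u*r),z],m); print(n,((q-[245,160])*10.91).round())
m=vision.camera_model("wrist")
for n,r,z in[("axis web top",0,.108),("tip",0,.0867),("tip11",.011,.0867),("brass top",-.036,.118),("red top",.036,.118)]:
    q=P([*(a+u*r),z],m); print("w",n,((q-[150,200])*[4,600/184]).round())
cv2.imwrite("pics/s3.png",im[...,::-1])
```

```text
axis web bot [269. 205.]
web top [272. 158.]
tip [270. 200.]
disc top [316.  78.]
brass top [229. 198.]
brass bot [225. 286.]
axis deck [266. 262.]
w axis web top [402. 129.]
w tip [403.  81.]
w tip11 [403.  25.]
w brass top [402. 356.]
w red top [402. -73.]
```

View pics/s3.png

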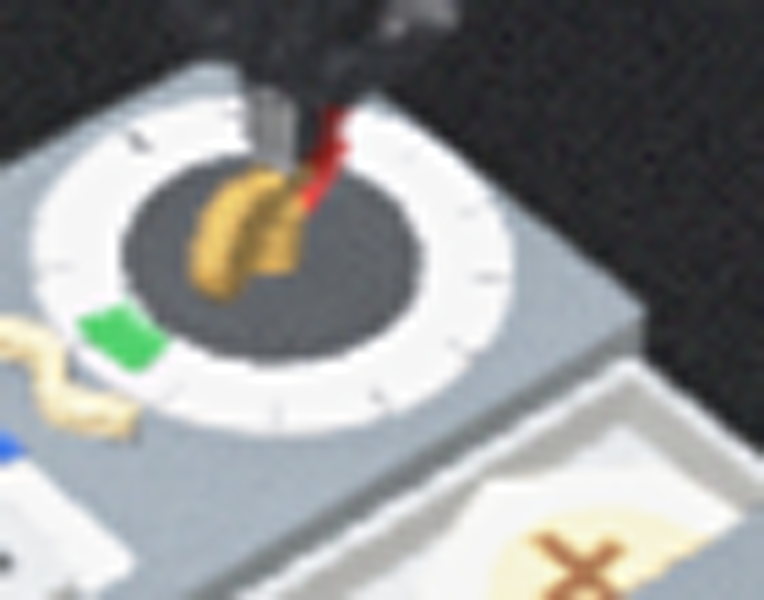

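>>> drive_tool:
  deltas:
    - [[0, 0, -10, 0], [0, 0, -10, 0], [0, 0, -10, 0], [0, 0, -10, 0], [0, 0, -10, 0]]
  jaw: 45

```text
t: 4.02
tcp_pos: [0.5339, 0.1039, 0.0957]
tool_rot: [0.652, 0.758, -0.0, -0.0]
force: [-0.3, -0.0, -1.2]
finger_gap: 0.529
gripper_force: 0.0
```

>>> drive_tool:
  deltas:
    - [[0, 1, 10, 0], [0, 1, 20, 0], [0, 1, 28, 0], [0, 1, 28, 0], [0, 1, 28, 0]]

```text
t: 4.43
tcp_pos: [0.5342, 0.1041, 0.0666]
tool_rot: [0.652, 0.758, -0.001, -0.001]
force: [0.5, 0.2, 0.8]
finger_gap: 0.527
gripper_force: 0.0
```

>>> drive_tool:
  deltas:
    - [[0, 0, 0, 0], [0, 0, 0, 0], [0, 0, 0, 0], [0, 0, 0, 0], [0, 0, 0, 0]]
  jaw: 5

```text
t: 4.85
tcp_pos: [0.533, 0.1038, 0.0683]
tool_rot: [0.652, 0.758, -0.002, -0.001]
force: [-4.8, -2.6, 5.2]
finger_gap: 0.125
gripper_force: 60.4
```

>>> drive_tool:
  deltas:
    - [[0, 0, 0, 0.08], [0, 0, 0, 0.18], [0, 0, 0, 0.28], [0, 0, 0, 0.38], [0, 0, 0, 0.48]]

```text
t: 5.27
tcp_pos: [0.5327, 0.1038, 0.0682]
tool_rot: [0.814, 0.58, -0.002, -0.001]
force: [-5.4, -1.7, 5.5]
finger_gap: 0.119
gripper_force: 60.4
```

>>> drive_tool:
  deltas:
    - [[0, 0, 0, 0.1], [0, 0, 0, 0.2], [0, 0, 0, 0.3], [0, 0, 0, 0.4], [0, 0, 0, 0.5]]

```text
t: 5.68
tcp_pos: [0.5326, 0.104, 0.0683]
tool_rot: [0.933, 0.361, -0.002, -0.001]
force: [-4.4, -1.4, 6.1]
finger_gap: 0.126
gripper_force: 60.5
```

>>> drive_tool:
  deltas:
    - [[0, 0, 0, 0.1], [0, 0, 0, 0.2], [0, 0, 0, 0.3], [0, 0, 0, 0.4], [0, 0, 0, 0.5]]

```text
t: 6.1
tcp_pos: [0.5324, 0.1042, 0.0683]
tool_rot: [0.993, 0.119, -0.002, -0.0]
force: [-5.8, 0.3, 5.1]
finger_gap: 0.117
gripper_force: 60.5
```

>>> drive_tool:
  deltas:
    - [[0, 0, 0, 0.1], [0, 0, 0, 0.2], [0, 0, 0, 0.3], [0, 0, 0, 0.4], [0, 0, 0, 0.4]]

```text
t: 6.52
tcp_pos: [0.5324, 0.1044, 0.0682]
tool_rot: [0.997, -0.081, -0.002, 0.0]
force: [-5.9, 0.2, 6.0]
finger_gap: 0.122
gripper_force: 60.5
```

>>> drive_tool:
  deltas:
    - [[0, 0, 0, 0], [0, 0, 0, 0], [0, 0, 0, 0], [0, 0, 0, 0]]
  jaw: 45

```text
t: 6.85
tcp_pos: [0.5361, 0.1041, 0.0681]
tool_rot: [0.997, -0.079, 0.001, -0.0]
force: [-0.1, -0.2, -0.9]
finger_gap: 0.528
gripper_force: 0.0
```

>>> drive_tool:
  deltas:
    - [[0, 0, -15, 0], [0, 0, -40, 0], [0, 0, -75, 0], [0, 0, -75, 0]]

```text
t: 7.18
tcp_pos: [0.5399, 0.1042, 0.1484]
tool_rot: [0.997, -0.079, 0.006, -0.0]
force: [-0.3, -0.2, 0.3]
finger_gap: 0.528
gripper_force: 0.0
```

Run:
```python
from h import *
from scipy.spatial.transform import Rotation as Ro
s=manip.sense();M=Ro.from_quat(s["tool_rot"]).as_matrix();print(s["t"],s["tcp_pos"],s["q"],np.arctan2(M[1,0],M[0,0]),"keyangle tool",(2.8815-np.arctan2(M[1,0],M[0,0]))%(2*np.pi))
for n in("top","wrist"):
    m=vision.camera_model(n);im=vision.snapshot(n)
    h=cv2.cvtColor(im,cv2.COLOR_RGB2HSV);mask=((h[...,0]<6)|(h[...,0]>174))&(h[...,1]>140)&(h[...,2]>90)
    v,u=np.nonzero(mask)
    P=np.array([ray(n,(a,b),.061,m)[:2] for a,b in zip(u,v)]);d=P-[.5337,.1039];r=np.hypot(*d.T);k=(r<.075)
    y=-.2615;a=np.arctan2(d[k,1],d[k,0]);th=(np.pi+y-a)%(2*np.pi)
    k2=r[k]>.06;print(n,k.sum(),"tip theta",np.median(th[k2]) if k2.any() else None,"all",np.median(th),r[k].max())
    g=(abs(h[...,0].astype(int)-65)<18)&(h[...,1]>90)&(h[...,2]>90)
    v,u=np.nonzero(g);P=np.array([ray(n,(a,b),.056,m)[:2] for a,b in zip(u,v)]);d=P-[.5337,.1039];r=np.hypot(*d.T);k=r<.09
    print(" green",k.sum(),(np.pi+y-np.arctan2(*d[k].mean(0)[::-1]))%(2*np.pi),r[k].mean())
```

```text
7.1833 [0.53992133 0.10415058 0.14839628] [-1.27670161e-02  5.05028238e-01  1.69320007e+00  1.37501659e-04
  9.30969031e-01  1.71592087e+00] -0.15798462671656716 keyangle tool 3.039484626716567
  return _methods._mean(a, axis=axis, dtype=dtype,
  ret = ret.dtype.type(ret / rcount)
Traceback (most recent call last):
ValueError: zero-size array to reduction operation maximum which has no identity
```

>>> drive_tool:
  deltas:
    - [[0, 0, 0, -0.124], [0, 0, 0, -0.248], [0, 0, 0, -0.372], [0, 0, 0, -0.496], [0, 0, 0, -0.62]]

```text
t: 7.65
tcp_pos: [0.5347, 0.104, 0.1419]
tool_rot: [0.973, 0.232, -0.001, -0.0]
force: [0.2, -0.0, -0.8]
finger_gap: 0.526
gripper_force: 0.0
```

>>> drive_tool:
  deltas:
    - [[0, 0, 0, -0.124], [0, 0, 0, -0.248], [0, 0, 0, -0.372], [0, 0, 0, -0.496], [0, 0, 0, -0.62]]

```text
t: 8.07
tcp_pos: [0.5347, 0.104, 0.1418]
tool_rot: [0.856, 0.518, -0.001, -0.0]
force: [-0.5, 0.9, 0.7]
finger_gap: 0.525
gripper_force: 0.0
```

>>> drive_tool:
  deltas:
    - [[0, 0, 0, -0.124], [0, 0, 0, -0.248], [0, 0, 0, -0.372], [0, 0, 0, -0.496], [0, 0, 0, -0.62]]

```text
t: 8.48
tcp_pos: [0.5347, 0.1041, 0.1418]
tool_rot: [0.657, 0.754, -0.0, -0.001]
force: [0.0, 0.5, -0.6]
finger_gap: 0.531
gripper_force: 0.0
```

>>> drive_tool:
  deltas:
    - [[0, 0, 0, -0.124], [0, 0, 0, -0.248], [0, 0, 0, -0.372], [0, 0, 0, -0.496], [0, 0, 0, -0.62]]

```text
t: 8.9
tcp_pos: [0.5347, 0.1041, 0.1419]
tool_rot: [0.396, 0.918, -0.0, -0.001]
force: [-0.2, 0.4, 0.9]
finger_gap: 0.527
gripper_force: 0.0
```

>>> drive_tool:
  deltas:
    - [[0, 0, 0, -0.124], [0, 0, 0, -0.248], [0, 0, 0, -0.372], [0, 0, 0, -0.496], [0, 0, 0, -0.62]]

```text
t: 9.32
tcp_pos: [0.5346, 0.1041, 0.1418]
tool_rot: [0.097, 0.995, -0.0, -0.001]
force: [-0.2, -0.1, 0.8]
finger_gap: 0.525
gripper_force: 0.0
```

>>> drive_tool:
  deltas:
    - [[0, 0, 0, -0.04], [0, 0, 0, -0.04], [0, 0, 0, -0.04]]

```text
t: 9.57
tcp_pos: [0.5347, 0.104, 0.1422]
tool_rot: [0.08, 0.997, -0.0, -0.001]
force: [0.0, 0.5, 0.8]
finger_gap: 0.529
gripper_force: 0.0
```

Run:
```python
from h import *
from scipy.spatial.transform import Rotation as Ro
s=manip.sense();M=Ro.from_quat(s["tool_rot"]).as_matrix();print(s["t"],s["tcp_pos"],s["q"]);print(M.round(3))
print(M.T@(np.array([.5337,.1039,.068])-s["tcp_pos"])*1e3)
im=vision.snapshot("wrist");m=vision.camera_model("wrist")
cv2.imwrite("pics/w4.png",cv2.resize(im,(800,600))[...,::-1])
for a in(3.05,4.72):
    for z in(.061,.118):
        w=np.pi-.2615-a
        print(a,z,(cv2.projectPoints(np.array([[.5337+.066*np.cos(w),.1039+.066*np.sin(w),z]]),np.array(m["rvec"],float),np.array(m["tvec"],float),np.array(m["camera_matrix"]),None)[0].ravel()*800/512).round())
```

```text
9.5667 [0.53473129 0.10404639 0.14215126] [-1.30321075e-02  5.13191869e-01  1.70071329e+00  2.36765960e-05
  9.28890701e-01 -1.42268758e+00]
[[-0.987  0.16  -0.001]
 [ 0.16   0.987  0.   ]
 [ 0.001 -0.    -1.   ]]
[ 0.90598812 -0.29819529 74.15244233]
3.05 0.061 [396. 406.]
3.05 0.118 [396. 463.]
4.72 0.061 [279. 287.]
4.72 0.118 [247. 317.]
```

View pics/w4.png

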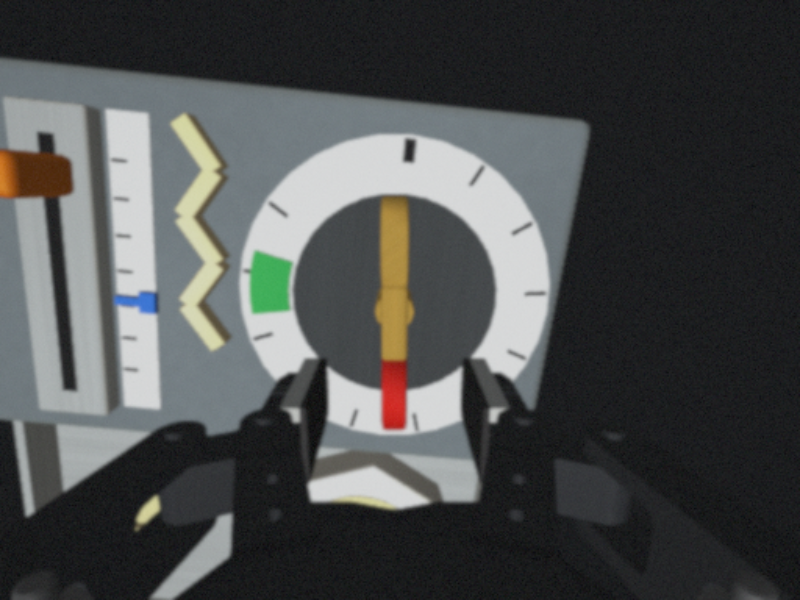

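Run:
```python
from h import *
m=vision.camera_model("wrist")
f=lambda u,v,z:ray("wrist",((u+.5)*.64-.5,(v+.5)*.64-.5),z,m)[:2]
E=np.array([f(240,284,.056),f(550,286,.056),f(398,134,.056),f(396,434,.056)]);c=np.array([(E[0]+E[1])[1]/2,0]);print(E)
ax=np.array([E[2:,0].mean(),E[:2,1].mean()]);print("axis",ax)
def th(p,a):d=np.array(p)-a;return round((np.pi-.2615-np.arctan2(d[1],d[0]))%(2*np.pi),3),round(np.hypot(*d),4)
for a in(ax,np.array([.5337,.1039])):
    print("zero",th(f(409,150,.056),a),[th(f(*p,.056),a) for p in((258,251),(292,262),(291,311),(253,314))],"key red",th(f(394,429,.0965),a),"brass",th(f(395,196,.118),a))
```

```text
[[0.51156991 0.01702537]
 [0.54089292 0.19096402]
 [0.44668143 0.11838007]
 [0.62046955 0.089374  ]]
axis [0.53357549 0.1039947 ]
zero (np.float64(6.258), np.float64(0.0804)) [(np.float64(4.942), np.float64(0.0821)), (np.float64(4.945), np.float64(0.0625)), (np.float64(4.479), np.float64(0.0619)), (np.float64(4.492), np.float64(0.084))] key red (np.float64(3.07), np.float64(0.0605)) brass (np.float64(6.16), np.float64(0.0586))
zero (np.float64(6.259), np.float64(0.0805)) [(np.float64(4.944), np.float64(0.0821)), (np.float64(4.948), np.float64(0.0625)), (np.float64(4.481), np.float64(0.0618)), (np.float64(4.494), np.float64(0.0839))] key red (np.float64(3.068), np.float64(0.0604)) brass (np.float64(6.161), np.float64(0.0587))
```

>>> drive_tool:
  deltas:
    - [[1, 0, 25, 0], [1, 0, 50, 0], [1, 0, 65, 0], [1, 0, 74, 0], [1, 0, 74, 0]]

```text
t: 10.03
tcp_pos: [0.5327, 0.1042, 0.0669]
tool_rot: [0.08, 0.997, -0.0, -0.002]
force: [0.8, -0.2, -0.9]
finger_gap: 0.53
gripper_force: 0.0
```

>>> drive_tool:
  deltas:
    - [[0, 0, 0, 0], [0, 0, 0, 0], [0, 0, 0, 0], [0, 0, 0, 0], [0, 0, 0, 0]]
  jaw: 5

```text
t: 10.45
tcp_pos: [0.5351, 0.1039, 0.0702]
tool_rot: [0.08, 0.997, -0.0, 0.001]
force: [-0.4, -2.2, 4.8]
finger_gap: 0.121
gripper_force: 62.0
```

>>> drive_tool:
  deltas:
    - [[0, 0, 0, 0.08], [0, 0, 0, 0.18], [0, 0, 0, 0.28], [0, 0, 0, 0.38], [0, 0, 0, 0.48]]

```text
t: 10.87
tcp_pos: [0.5347, 0.103, 0.0701]
tool_rot: [0.316, 0.949, -0.001, 0.001]
force: [-3.0, -6.0, 6.3]
finger_gap: 0.123
gripper_force: 62.2
```

>>> drive_tool:
  deltas:
    - [[0, 0, 0, 0.1], [0, 0, 0, 0.2], [0, 0, 0, 0.3], [0, 0, 0, 0.4], [0, 0, 0, 0.5]]

```text
t: 11.28
tcp_pos: [0.5339, 0.1024, 0.0701]
tool_rot: [0.54, 0.841, -0.001, 0.001]
force: [-2.7, -7.5, 7.5]
finger_gap: 0.121
gripper_force: 62.4
```

>>> drive_tool:
  deltas:
    - [[0, 0, 0, 0.1], [0, 0, 0, 0.2], [0, 0, 0, 0.3], [0, 0, 0, 0.4], [0, 0, 0, 0.48]]

```text
t: 11.7
tcp_pos: [0.5329, 0.1022, 0.0701]
tool_rot: [0.725, 0.689, -0.002, 0.001]
force: [-4.2, -7.1, 9.0]
finger_gap: 0.121
gripper_force: 62.5
```

>>> drive_tool:
  deltas:
    - [[0, 0, 0, 0.08], [0, 0, 0, 0.16], [0, 0, 0, 0.21], [0, 0, 0, 0.21], [0, 0, 0, 0.21]]

```text
t: 12.12
tcp_pos: [0.5324, 0.1022, 0.0701]
tool_rot: [0.792, 0.61, -0.002, 0.0]
force: [-5.2, -8.1, 9.6]
finger_gap: 0.123
gripper_force: 62.6
```

>>> drive_tool:
  deltas:
    - [[0, 0, 0, 0], [0, 0, 0, 0], [0, 0, 0, 0], [0, 0, 0, 0]]
  jaw: 45

```text
t: 12.45
tcp_pos: [0.5344, 0.1045, 0.0689]
tool_rot: [0.792, 0.61, 0.0, 0.0]
force: [-0.7, 0.8, 0.8]
finger_gap: 0.527
gripper_force: 0.0
```

>>> drive_tool:
  deltas:
    - [[0, 0, -15, 0], [0, 0, -45, 0], [0, 0, -85, 0], [0, 0, -110, 0], [0, 0, -110, 0]]

```text
t: 12.87
tcp_pos: [0.5383, 0.1047, 0.1844]
tool_rot: [0.792, 0.61, 0.005, 0.004]
force: [0.9, 0.1, -0.2]
finger_gap: 0.525
gripper_force: 0.0
```

Run:
```python
from h import *
from scipy.spatial.transform import Rotation as Ro
s=manip.sense();M=Ro.from_quat(s["tool_rot"]).as_matrix();print(s["t"],s["tcp_pos"],s["q"]);print(M.round(3))
y=-.2615;R=np.array([[np.cos(y),-np.sin(y)],[np.sin(y),np.cos(y)]])
w=np.array([.5132,.0266])+R@[-.0499,-.0995];print(w)
print(M.T@(np.array([*w,.16])-s["tcp_pos"])*1e3)
im=vision.snapshot("wrist")
cv2.imwrite("pics/w5.png",cv2.resize(im,(800,600))[...,::-1])
```

```text
12.8667 [0.53833251 0.10472135 0.18437732] [-1.18619553e-02  4.52815104e-01  1.66244586e+00  3.68440053e-04
  1.01425820e+00  2.46291901e-01]
[[ 0.255  0.967  0.012]
 [ 0.967 -0.255  0.   ]
 [ 0.003  0.012 -1.   ]]
[ 0.43927272 -0.05661669]
[-181.36908054  -54.82978353   23.1519186 ]
```

View pics/w5.png

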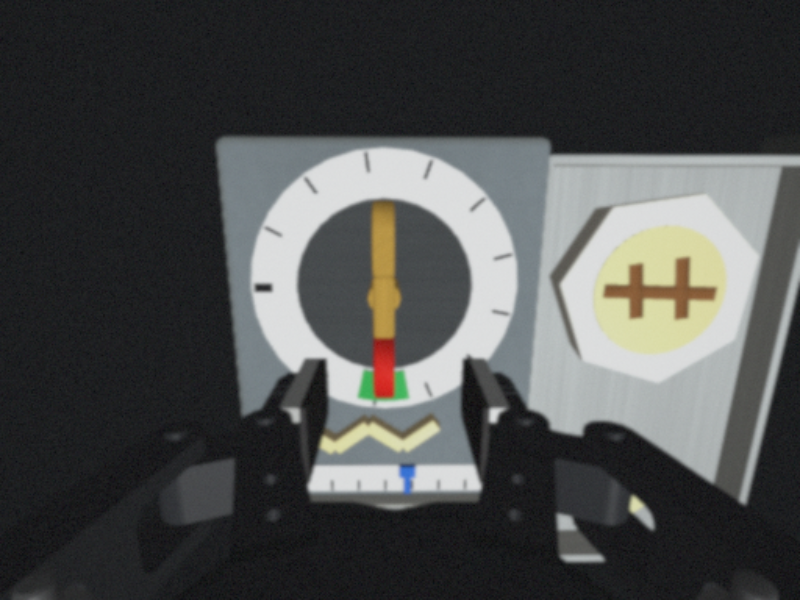

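Run:
```python
from h import *
from scipy.spatial.transform import Rotation as Ro
y=-.2615;R=np.array([[np.cos(y),-np.sin(y)],[np.sin(y),np.cos(y)]]);o=np.array([.5132,.0266])
loc=lambda p:(p-o)@R
for n in("top","wrist"):
    m=vision.camera_model(n);im=vision.snapshot(n);h=cv2.cvtColor(im,cv2.COLOR_RGB2HSV).astype(int)
    for name,g,z in(("blue",(abs(h[...,0]-110)<12)&(h[...,1]>130)&(h[...,2]>90),.056),("orange",(abs(h[...,0]-12)<6)&(h[...,1]>170)&(h[...,2]>150),.1095)):
        v,u=np.nonzero(g)
        L=np.array([loc(ray(n,p,z,m)[:2]) for p in zip(u,v)]).reshape(-1,2)
        k=(abs(L[:,0])<.09)&(abs(L[:,1]+.08)<.04);L=L[k];print(n,name,k.sum(),L.mean(0) if len(L) else "",(np.ptp(L,axis=0) if len(L) else ""))
s=manip.sense();print(s["tcp_pos"])
```

```text
top blue 5 [ 0.01621617 -0.05808166] [0.00593338 0.00460347]
top orange 35 [-0.04958719 -0.09931901] [0.01564833 0.01926503]
wrist blue 97 [ 0.01636936 -0.06739938] [0.00816233 0.02285824]
wrist orange 0  
[0.53371348 0.10449114 0.17863198]
```

>>> drive_tool:
  deltas:
    - [[-36, -10, 0, 0], [-72, -20, 0, 0], [-108, -30, 0, 0], [-144, -40, 0, 0], [-180, -49, 0, 0]]

```text
t: 13.43
tcp_pos: [0.4381, -0.0575, 0.1772]
tool_rot: [0.792, 0.61, -0.001, -0.002]
force: [0.2, 0.3, -0.1]
finger_gap: 0.523
gripper_force: 0.0
```

>>> drive_tool:
  deltas:
    - [[0, 0, 0, 0], [0, 0, 15, 0], [0, 0, 30, 0], [0, 0, 30, 0], [0, 0, 30, 0]]

```text
t: 13.85
tcp_pos: [0.4395, -0.0564, 0.1475]
tool_rot: [0.792, 0.61, -0.001, -0.002]
force: [-0.0, 0.7, 0.6]
finger_gap: 0.526
gripper_force: 0.0
```

Run:
```python
from h import *
from scipy.spatial.transform import Rotation as Ro
y=-.2615;R=np.array([[np.cos(y),-np.sin(y)],[np.sin(y),np.cos(y)]]);o=np.array([.5132,.0266])
s=manip.sense();M=Ro.from_quat(s["tool_rot"]).as_matrix();print(s["t"],s["tcp_pos"],M.round(3).tolist())
w=o+R@[-.0496,-.0995];print(M.T@(np.array([*w,.072])-s["tcp_pos"])*1e3)
w=o+R@[.0164,-.0995];print(M.T@(np.array([*w,.072])-s["tcp_pos"])*1e3)
```

```text
13.85 [ 0.43946416 -0.05635087  0.14748536] [[0.256, 0.967, -0.004], [0.967, -0.256, 0.002], [0.001, -0.005, -1.0]]
[-0.36216696  0.53149878 75.48346664]
[-0.5350808  66.53056821 75.17861399]
```

>>> drive_tool:
  deltas:
    - [[0, 0, 25, 0], [0, 0, 50, 0], [0, 0, 66, 0], [0, 0, 75, 0], [0, 0, 75, 0]]

```text
t: 14.27
tcp_pos: [0.4399, -0.0563, 0.0724]
tool_rot: [0.792, 0.61, -0.001, -0.002]
force: [-0.0, -1.0, -0.2]
finger_gap: 0.527
gripper_force: 0.0
```

>>> drive_tool:
  deltas:
    - [[0, 0, 0, 0], [0, 0, 0, 0], [0, 0, 0, 0], [0, 0, 0, 0], [0, 0, 0, 0]]
  jaw: 14
  force: 20

```text
t: 14.68
tcp_pos: [0.441, -0.057, 0.0746]
tool_rot: [0.793, 0.61, 0.0, 0.0]
force: [0.3, 2.1, 2.4]
finger_gap: 0.23
gripper_force: 23.3
```

>>> drive_tool:
  deltas:
    - [[0, 10, 0, 0], [0, 24, 0, 0], [0, 38, 0, 0], [0, 52, 0, 0], [0, 64, 0, 0]]

```text
t: 15.1
tcp_pos: [0.5032, -0.0736, 0.0746]
tool_rot: [0.793, 0.61, 0.0, -0.0]
force: [-1.3, 1.2, 4.5]
finger_gap: 0.228
gripper_force: 23.5
```

>>> drive_tool:
  deltas:
    - [[0, 0, 0, 0], [0, 0, 0, 0], [0, 0, 0, 0]]

```text
t: 15.35
tcp_pos: [0.5035, -0.0737, 0.0746]
tool_rot: [0.793, 0.61, 0.001, 0.001]
force: [1.9, 2.6, 5.4]
finger_gap: 0.23
gripper_force: 23.6
```

Run:
```python
from h import *
y=-.2615;R=np.array([[np.cos(y),-np.sin(y)],[np.sin(y),np.cos(y)]]);o=np.array([.5132,.0266])
s=manip.sense();print(s["tcp_pos"],(s["tcp_pos"][:2]-o)@R,s["force"],s["finger_gap"])
```

```text
[ 0.50345273 -0.07367812  0.07462329] [ 0.01650899 -0.09938896] [1.86541953 2.5749546  5.35849343] 0.2297575010664175
```

Slider is at 16.5 mm against 16.4 mm. Release, lift, back off toward the robot and check.

>>> drive_tool:
  deltas:
    - [[0, 0, 0, 0], [0, 0, 0, 0], [0, 0, 0, 0], [0, 0, 0, 0], [0, 0, 0, 0]]
  jaw: 45

```text
t: 15.77
tcp_pos: [0.5019, -0.0736, 0.0737]
tool_rot: [0.793, 0.61, -0.0, -0.0]
force: [1.1, 0.3, 0.4]
finger_gap: 0.531
gripper_force: 0.0
```

>>> drive_tool:
  deltas:
    - [[0, 0, -15, 0], [0, 0, -45, 0], [0, 0, -85, 0], [0, 0, -120, 0], [0, 0, -140, 0]]

```text
t: 16.18
tcp_pos: [0.5038, -0.0742, 0.2175]
tool_rot: [0.792, 0.61, 0.001, 0.002]
force: [0.7, -0.6, 1.1]
finger_gap: 0.527
gripper_force: 0.0
```

>>> drive_tool:
  deltas:
    - [[-35, -15, 0, 0], [-70, -30, 0, 0], [-105, -45, 0, 0], [-140, -60, 0, 0], [-175, -75, 0, 0]]

```text
t: 16.6
tcp_pos: [0.3837, -0.2243, 0.2139]
tool_rot: [0.792, 0.61, -0.0, -0.0]
force: [-0.5, -0.8, -0.1]
finger_gap: 0.524
gripper_force: 0.0
```

>>> drive_tool:
  deltas:
    - [[-20, 0, 0, 0], [-40, 0, 0, 0], [-60, 0, 0, 0], [-60, 0, 0, 0], [-60, 0, 0, 0]]

```text
t: 17.02
tcp_pos: [0.3693, -0.282, 0.2137]
tool_rot: [0.793, 0.609, 0.0, -0.0]
force: [0.1, 0.3, -0.1]
finger_gap: 0.527
gripper_force: 0.0
```

Run:
```python
from h import *
y=-.2615;R=np.array([[np.cos(y),-np.sin(y)],[np.sin(y),np.cos(y)]]);o=np.array([.5132,.0266])
s=manip.sense();print(s["t"],s["tcp_pos"])
im=vision.snapshot("top");m=vision.camera_model("top");h=cv2.cvtColor(im,cv2.COLOR_RGB2HSV).astype(int)
for name,g,z in(("blue",(abs(h[...,0]-110)<12)&(h[...,1]>130)&(h[...,2]>90),.056),("orange",(abs(h[...,0]-12)<6)&(h[...,1]>170)&(h[...,2]>150),.1095)):
    v,u=np.nonzero(g);L=np.array([(ray("top",p,z,m)[:2]-o)@R for p in zip(u,v)]).reshape(-1,2)
    k=(abs(L[:,0])<.09)&(abs(L[:,1]+.08)<.04);print(name,k.sum(),L[k].mean(0))
cv2.imwrite("pics/end.png",cv2.resize(im[155:260,170:310],None,fx=5.7,fy=5.7,interpolation=cv2.INTER_CUBIC)[...,::-1])
```

```text
17.0167 [ 0.36933217 -0.28203348  0.21367578]
blue 5 [ 0.01621617 -0.05808166]
orange 28 [ 0.01667663 -0.09862713]
```

View pics/end.png

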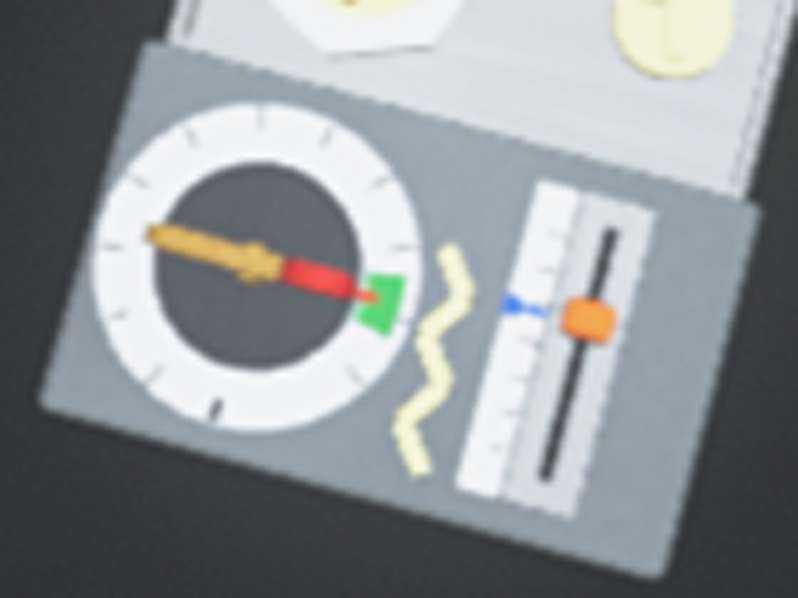

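The picture shows the red pointer tip at (372,297), inside the green field. The slider at (588,320) is level with the blue marker, and the zigzag has not moved.

```bash
python3 -c "
from station import manip
print(manip.sign_off())"
```

```text
the job is handed in; nothing more can be done
None
```

Job handed in: the timer was wound clockwise in two partial turns until the red pointer stood in the green field, then the slider was moved level with the blue marker, within about 0.5 mm by the camera; the zigzag has not moved and I never went near the other loose items.

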